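# Snap a stone sample onto the gated hook

### The job

Lift the white stone sample by its blue tab and snap it onto the hook of the yellow stand: push one upright bar of its steel eye inwards against the red sprung gate, beside the hook's nose, until the bar is past the gate, the gate has sprung shut behind it and the nose runs through the eye; then let go so that the sample hangs there at rest. Press gently, with the eye and not with the fingers, and push the eye into the hook with no more than about 15 N: the hook gives on its spring and then stops dead. Leave the slate sample and everything else on the table where it is.

Things in the scene. Friction and masses are not known exactly. Their poses are not given: they have to be found in the camera images.
- white_sample: white marble sample standing on the table, 0.16 to 0.26 kg. Block 40 mm (x) by 50 (y) by 30 high carries a steel eye, hole axis x: two upright round bars of 8 mm diameter, axes at y = +17 and -17 mm, joined by a level top bar with its axis at z = 81 mm; the opening is 26 mm wide, from z = 30 to 77 mm. Symmetric under a half turn. Origin: centre of its underside, z up
- white_sample_eye (a point): point in the eye's opening of white_sample, on its middle line, at z = 62 mm of the sample (15 mm below the underside of the top bar); axes as the sample's
- white_sample_tab (a point): centre to grip on the blue tab on top of the eye, at z = 107 mm of the sample; the tab is 10 mm thick (x), 30 mm wide (y), from z = 83 to 121 mm. Axes as the sample's
- hook: level U-shaped snap hook of 10 mm round steel bar on the yellow stand, 115 mm above the table. Origin: on the nose's axis at the shut gate's line; x points into the hook, z up. Nose: bar along y = 0, its round free end at x = -13 mm. Spine: bar along y = +46 mm. Bottom bar joins them, axis at x = 34.5 mm. Free space on the -y side of the nose. Moves back when pushed: see gate_tip
- gate (a joint): angle of the red sprung gate, rad: 0 shut, grows as it is pushed inwards (stop at 1.3); cannot swing outwards. Bar 6 mm in diameter, hinged about the vertical at x = 0, y = 44 mm of the hook. Spring: 0.1 N m when shut plus 0.16 N m per rad, so some 3 to 9 N on the eye's bar. It lets go of the bar when the bar's axis is more than 41.5 mm from the hinge, and snaps shut behind it
- gate_tip (a point): free end of the gate; shut, it is 1.5 mm from the nose, at y = 6.5 mm of the hook. The whole hook with its gate slides back (+x) on its shank when pushed, with some 2 to 4 N (spring 0.045 N/mm, friction about 1.6 N), then stops dead, somewhere 15 to 50 mm behind where it starts (differs each time). The post, 126 mm high, stands 95 to 130 mm behind the starting mouth, its 12 mm foot 60 to 95 mm
- seat (a point): axis of the eye's bar when it touches both bottom bar and nose inside the hook: x = 25.5, y = 9 mm of the hook, mid height of its bar. At the bottom bar the gate lets go only if the gap between eye's bar and nose is under about 2 mm: a bar pushed in farther from the nose must then be slid sideways (-y of the hook) towards the nose
- slate_sample: the other sample, same shape and sizes as white_sample but with a dark grey block; stays where it is. Origin: centre of its underside
- chunk_a: loose off-white stone chunk, about 64 mm across, 45 mm high; stays. Origin: centre of its underside
- chunk_b: loose pale marble chunk, about 56 mm across, 38 mm high; stays. Origin: centre of its underside
- chunk_c: loose off-white stone chunk, about 72 mm across, 40 mm high; stays. Origin: centre of its underside
- cup: white paper coffee cup with lid, 80 mm across, 105 mm high; stays. Origin: centre of its underside
- mallet: hammer lying on the table; stays
- riffler: small hand tool with a handle, lying on the table; stays
Things that resemble listed ones, but are neither listed nor needed, are in the scene too. Leave any green or pink look-alike of the white_sample alone.

How it is judged:
On the way, in this order (a step that is already met when the one before it is completed fails the run):
1. the white sample is lifted clear of the table (height (world z) of white_sample above 0.02 m), for 0.2 s.
2. the eye's bar pushes the gate open (value of joint gate above 0.35 rad and contact force between white_sample and hook above 0.5 N and horizontal distance between white_sample_eye and hook below 0.06 m), for 0.05 s.
3. the bar is past the gate, the nose runs through the eye and the gate has sprung shut (value of joint gate below 0.15 rad and x of white_sample_eye in the frame of hook between 0.002 and 0.032 m and y of white_sample_eye in the frame of hook between -0.015 and 0.015 m), for 0.2 s.
At the end, for the whole second after the job is handed in: the nose runs through the white sample's eye behind the shut gate (eye point 2 to 32 mm inside the mouth, within 15 mm of the nose sideways and 4 to 22 mm below its axis), the gate is within 0.15 rad of shut, and the sample hangs at rest, less than 0.5 rad from upright, clear of the table and let go (all of step 3 and z of white_sample_eye in the frame of hook between -0.022 and -0.004 m and angle between white_sample's own z axis and vertical below 0.5 rad and linear speed of white_sample below 0.03 m/s and angular speed of white_sample below 0.4 rad/s); the robot touches nothing.
It fails at once if the sample is pushed against the hook's bottom bar or against the end of its nose with more than 22 N (contact force between white_sample and hook_c2 above 22 N or contact force between white_sample and hook_c0 above 22 N).
It fails at once if the fingers press on the hook or its gate with more than 5 N (contact force between the fingers and hook above 5 N).
It fails at once if something else on the table is moved by more than 30 mm (distance of any of slate_sample, chunk_a, chunk_b, chunk_c, cup, mallet, riffler from where it was at the start of the episode above 0.03 m).
It also fails if it takes over 58 s, if anything falls off the work surface, if the arm or the gripper's body presses on something with over 40 N, if the wrist force passes 120 N, or if a joint passes its speed limit or range.

### The arm

A 6-joint arm with a two-finger parallel gripper is mounted at the origin on the work surface. World frame = base frame: x ahead of the robot, y to its left, z up, the work surface at z = 0. Lengths are in m, angles in rad, forces in N, time in s.
With the tool pointing down it reaches from about 0.425 to 0.95 m from the base axis. Payload 3.5 kg.
Tool frame: the origin (TCP) lies on the mounting face of the last link; the fingertips stand 173 mm ahead of it and the grasp point (between the pads) lies 155 mm ahead of it; z points along the fingers, x is the direction in which the jaws open and shut, and the axes are right-handed (so a half turn about z gives the same grasp; the last joint's range is limited). The gripper opens to 85 mm and grips with 20 to 120 N. Pads are 22 mm wide; open, the fingers measure 114 mm over their backs; the gripper's body (76 mm by 85 mm) begins 54 mm behind the grasp point. The pads swing forward as they close: fully open they stand 13 mm farther back than shut.
Start: joints at [-1.341, 0.286, 1.577, -0, 1.279, -0.15], TCP at [0.25, -0.627, 0.405] pointing down, gripper open.
Joint ranges: [-2.77, 2.77], [-0.9, 2.22], [0.21, 2.48], [-1.53, 4.67], [0.24, 2.81], [-2.84, 2.84]. Speed limits (rad/s): [2.79, 2.79, 3.14, 3.14, 3.14, 3.14].

### API

Orientations are given as a unit quaternion [x, y, z, w].
In Python, from plant import get_state, read_camera, sign_off gives the robot as it stands.
- The arm moves only by the shell command python3 -m jog 'ROWS' [FORCE]. ROWS is JSON, a list of rows, each an object of numbers: "grip": the closure, from 0 (fully open) to 1 (shut); "x", "y", "z": the shift along the tool's x, y, z in mm; "rx", "ry", "rz": the turn, a rotation vector about the tool's x, y, z in degrees. A call has 1 to 8 rows; each row shifts and turns the commanded pose from where the row before left it, along the tool's axes as they then stand; what a row does not reach is not made up. A row lasts 1/12 s, in which the tool goes at most 41.7 mm and 7.16 degrees, less where a joint would pass 70% of its speed; a pose out of reach is approached as far as the arm can. A call with a gripper value outside its range is refused whole. The fingers move at their own pace and stop on an object; FORCE is the grip in N (left out, the last holds). Time passes only in rows, so rows that do not move let the fingers close. It gives the time, the measured TCP pose, the force and the opening at its end, in the units of the state.
- get_state(): the state, without advancing time (a new reading comes with each control period).
- read_camera(name): name is "scene" or "top"; returns a dict with "frame" (420x560x3 uint8, red, green, blue), "intrinsics" (3x3 intrinsics, pixels), "R" (3x3) and "t" (3): a world point X has camera coordinates R X + t. Camera axes: x right, y down, z forward; pixel columns grow to the right and rows downward; lengths in m; the calibration is good to about 2 mm. A picture is of the moment at which its call begins. There is no depth.
- sign_off(): hands the job in, once; it reports no verdict.
The state is a dict: "time": time; "qpos": joint angles; "dq": joint speeds; "joint_efforts": joint torques, N m; "eef_pos": TCP position; "tcp_rot": TCP orientation; "contact_force": force on the tool from outside, world axes, zero at the start; "wrist_torque": the same for the moment, N m; "opening": opening from 0.0 (shut) to 1.0 (fully open).
Only numpy, scipy, OpenCV 4.12 (cv2) and the standard library are available. Lean on these libraries where they do the work, as an engineer would, in place of code of your own. Each camera call takes 0.05 s, during which the arm holds its last target.

## Working session

There is one attempt and no reset: what is moved stays moved. The work goes in short steps, Python scripts to look and compute and a shell command to move; the robot and the scene stay as the last step left them, time stands still between calls to the robot, and variables do not carry over. Pictures are saved under pics/ and viewed, and the job is handed in when it is done.

```bash
mkdir -p pics; ls
cat > h.py <<'E'
import numpy as np, cv2
from plant import get_state, read_camera
def snap(n,tag):
    c=read_camera(n); cv2.imwrite(f'pics/{tag}.png',c['frame'][:,:,::-1]); return c
def proj(c,X):
    X=np.atleast_2d(X); p=X@np.array(c['R']).T+np.array(c['t']); q=p@np.array(c['intrinsics']).T; return q[:,:2]/q[:,2:]
def ray(c,uv):
    d=np.linalg.inv(c['intrinsics'])@np.array([uv[0],uv[1],1.]); R=np.array(c['R']); return -R.T@np.array(c['t']), R.T@d
def atz(c,uv,z):
    o,d=ray(c,uv); return o+d*(z-o[2])/d[2]
E
python3 - <<'E'
from h import *
import pickle
for n in('scene','top'):
    c=snap(n,n+'0'); pickle.dump(c,open(n+'0.pkl','wb')); print(n,np.round(ray(c,(280,210)),3).tolist(),c['intrinsics'][0][0])
s=get_state(); print(s)
E
```

```text
pics
scene [[1.282, -0.208, 1.075], [-0.6, 0.184, -0.778]] 424.2435885988377
top [[0.457, 0.018, 1.306], [0.066, 0.01, -0.998]] 470.5316438951139
{'time': 0.1, 'qpos': array([-1.34100569e+00,  2.87140308e-01,  1.57804822e+00, -1.82069384e-05,
        1.27863016e+00, -1.50026537e-01]), 'dq': array([ 7.70712094e-04, -1.12251468e-03, -1.55429458e-03, -1.63361480e-03,
       -9.30210096e-05, -3.58366739e-04]), 'joint_efforts': array([ 1.30017299e-03, -4.07296264e+01, -2.93698186e+01, -9.91518164e-05,
        3.41618041e-03, -3.94166108e-06]), 'eef_pos': array([ 0.25021397, -0.6266668 ,  0.40343339]), 'tcp_rot': array([ 8.27874950e-01, -5.60911605e-01, -8.23688756e-04, -7.48614475e-04]), 'contact_force': array([ 1.02821139,  0.30536742, -0.19112266]), 'wrist_torque': array([ 0.00282947, -0.03263141,  0.01927909]), 'opening': 0.9953939483367256}
```

View pics/scene0.png

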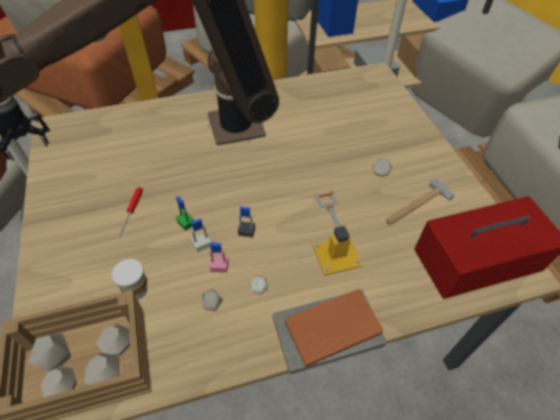

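View pics/top0.png

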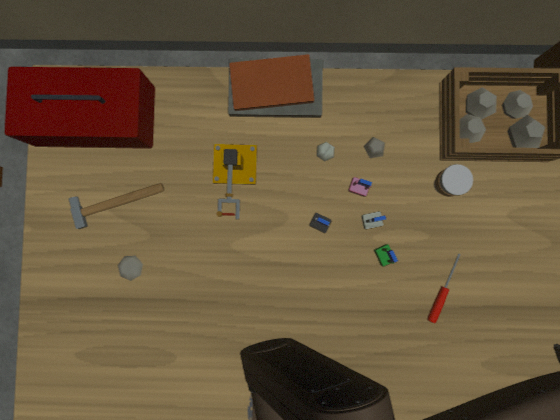

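Run:
```python
import cv2,numpy as np
a=cv2.imread('pics/top0.png');b=cv2.imread('pics/scene0.png')
f=lambda im,x0,y0,w,h,k:cv2.resize(im[y0:y0+h,x0:x0+w],None,fx=k,fy=k,interpolation=cv2.INTER_CUBIC)
A=np.hstack([f(a,200,140,66,90,6),f(b,300,180,66,90,6)]);cv2.imwrite('pics/c1.png',A)
A=np.hstack([f(a,300,165,110,110,3.6),f(b,165,185,110,110,3.6)]);cv2.imwrite('pics/c2.png',A)
```

```text
(no output)
```

View pics/c1.png

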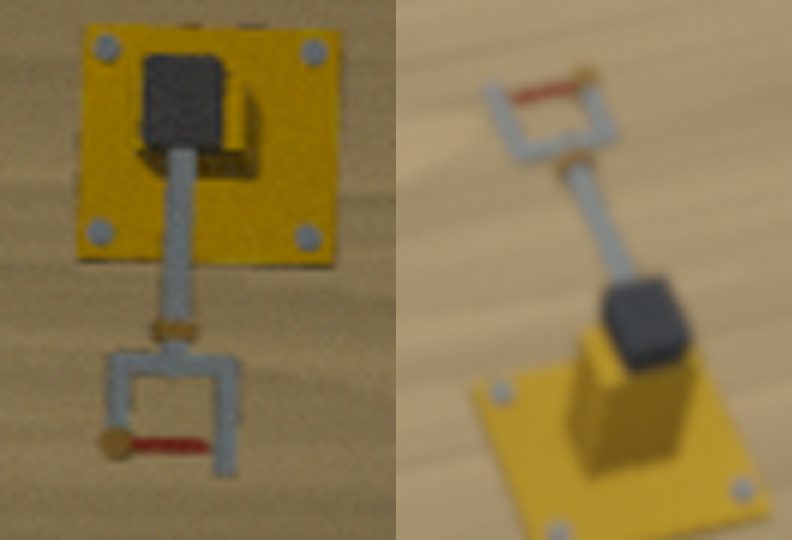

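View pics/c2.png

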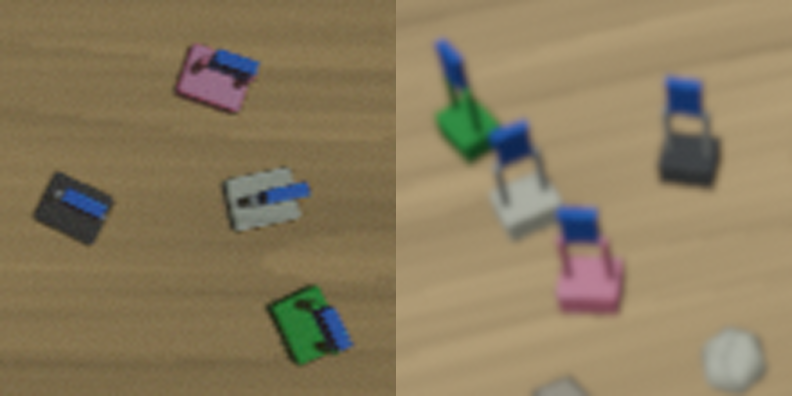

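```bash
cat > fit.py <<'E'
from h import *
from scipy.optimize import minimize, least_squares
import pickle
def pose(X,p):
    c,s=np.cos(p[2]),np.sin(p[2]); X=np.asarray(X,float)
    return np.c_[p[0]+c*X[:,0]-s*X[:,1],p[1]+s*X[:,0]+c*X[:,1],X[:,2]]
def box(hx,hy,z0,z1): return np.array([[a,b,z] for a in(-hx,hx) for b in(-hy,hy) for z in(z0,z1)])
def blue(c):
    h=cv2.cvtColor(c['frame'],cv2.COLOR_RGB2HSV); return (h[...,0]>100)&(h[...,0]<130)&(h[...,1]>110)&(h[...,2]>40)
E
python3 - <<'E'
from fit import *
T=pickle.load(open('top0.pkl','rb'));S=pickle.load(open('scene0.pkl','rb'))
P=np.array([[0,44,0],[-13,0,0],[34.5,0,0],[34.5,46,0],[0,6.5,0]])/1000
ut=np.array([[219.3,213.7],[237.7,219.3],[238.2,200.7],[219.7,200.7],[234.8,214.5]])
us=np.array([[331.5,192.5],[315.7,194.3],[320.7,205.5],[336,203],[319.3,196.3]])
def f(p,cams=((T,ut),(S,us))):
    X=pose(P+[0,0,p[3]],p); return np.concatenate([(proj(c,X)-u).ravel() for c,u in cams])
o,d=T,None
x0=[*atz(T,ut[1],.115)[:2],0,.115]
r=least_squares(f,x0); print('hook',r.x,np.round(r.fun,1))
for cc in(((T,ut),),((S,us),)):
    r2=least_squares(lambda p:f([*p,.115],cc),x0[:3]);print(r2.x)
# sample
mt=blue(T);ms=blue(S)
def comp(m,uv):
    n,l,st,ce=cv2.connectedComponentsWithStats(m.astype(np.uint8))
    i=np.argmin(np.where(np.arange(n)==0,1e9,np.hypot(*(ce-uv).T))); print(st[i],ce[i]); return l==i
m1=comp(mt,(380,218));m2=comp(ms,(196,226))
K=4
def rend(c,X):
    im=np.zeros((420*K,560*K),np.uint8); h=cv2.convexHull(((proj(c,X)+.5)*K).astype(np.float32)); cv2.fillConvexPoly(im,np.round(h).astype(np.int32),255)
    return cv2.resize(im,(560,420),interpolation=cv2.INTER_AREA)/255.
tab=box(.005,.015,.083,.121)
def cost(p):
    X=pose(tab,p); return sum(np.abs(rend(c,X)-m).sum() for c,m in((T,m1),(S,m2)))
b=None
x0=atz(T,(380,218),.11)[:2]
for y in np.linspace(-.6,.6,7):
    r=minimize(cost,[*x0,y],method='Nelder-Mead',options=dict(initial_simplex=np.array([[*x0,y],[x0[0]+.01,x0[1],y],[x0[0],x0[1]+.01,y],[*x0,y+.2]])))
    if b is None or r.fun<b.fun:b=r
print('white',b.x,b.fun,m1.sum(),m2.sum())
print('tab top corners',np.round(proj(T,pose(tab,b.x)),1).tolist())
print('block corners pred',np.round(proj(T,pose(box(.02,.025,.03,.03)[::2],b.x)),1).tolist())
print('meas',[(300+a/3.6,165+c/3.6) for a,c in((222,182),(293,167),(303,217),(234,231))])
E
```

```text
hook [ 0.52343049  0.13879153 -0.00571208  0.11588741] [ 0.2  0.  -1.  -0.  -1.  -0.1 -0.5 -0.5 -0.5 -0.4 -1.1  1.4 -0.5 -0.6
 -0.3 -0.  -0.9 -0.7 -0.7  0.1]
[ 0.52298412  0.13747309 -0.00625934]
[ 0.52323924  0.14114234 -0.00503309]
[373 216  13   5  44] [379.31818182 218.11363636]
[191 219  11  11  77] [196.41558442 224.06493506]
white [ 0.52029754 -0.22189565  0.21758247] 68.65490196078431 44 77
tab top corners [[383.1, 219.3], [386.3, 218.6], [371.7, 221.6], [374.5, 220.9], [382.2, 215.5], [385.4, 214.7], [370.9, 217.8], [373.7, 217.0]]
block corners pred [[383.8, 224.9], [365.6, 228.6], [380.6, 210.4], [362.5, 214.1]]
meas [(361.6666666666667, 215.55555555555554), (381.3888888888889, 211.38888888888889), (384.1666666666667, 225.27777777777777), (365.0, 229.16666666666669)]
```

```bash
cat > mv.py <<'E'
# usage: mv.py x y z yaw(tool x dir, mod pi)
import sys
from h import *
from scipy.spatial.transform import Rotation as Ro
s=get_state(); R=Ro.from_quat(s['tcp_rot']).as_matrix(); p=np.array(s['eef_pos'])
x,y,z,yw=map(float,sys.argv[1:5])
cur=np.arctan2(R[1,0],R[0,0]); d=(yw-cur+np.pi/2)%np.pi-np.pi/2
# desired down orientation
yy=cur+d; Rd=np.array([[np.cos(yy),np.sin(yy),0],[np.sin(yy),-np.cos(yy),0],[0,0,-1.]])
print('t',s['time'],'p',np.round(p,4),'yaw',round(cur,4),'tilt z',np.round(R[:,2],4),'q6',s['qpos'][5],'F',np.round(s['contact_force'],2),'open',s['opening'])
print('rotvec tool deg',np.round(np.degrees(Ro.from_matrix(R.T@Rd).as_rotvec()),2))
e=np.array([x,y,z])-p
print('shift in current tool axes mm',np.round(R.T@e*1000,1),' after the turn',np.round(Rd.T@e*1000,1))
E
python3 mv.py 0.520 -0.2215 0.330 0.215
```

```text
t 0.1 p [ 0.2502 -0.6267  0.4034] yaw -1.191 tilt z [-5.0e-04  2.2e-03 -1.0e+00] q6 -0.15002653728455417 F [ 1.03  0.31 -0.19] open 0.9953939483367256
rotvec tool deg [ -0.1    0.09 -80.56]
shift in current tool axes mm [-276.1 -400.8   74.2]  after the turn [ 350.  -338.3   73.4]
```

```bash
python3 -m jog '[{"x":-19.7,"y":-28.6,"grip":0.5},{"x":-19.7,"y":-28.6,"grip":0.5},{"x":-19.7,"y":-28.6,"grip":0.5},{"x":-19.7,"y":-28.6,"grip":0.5},{"x":-19.7,"y":-28.6,"grip":0.5},{"x":-19.7,"y":-28.6,"grip":0.5},{"x":-19.7,"y":-28.6,"grip":0.5}]' 40
python3 -m jog '[{"x":-19.7,"y":-28.6,"grip":0.5},{"x":-19.7,"y":-28.6,"grip":0.5},{"x":-19.7,"y":-28.6,"grip":0.5},{"x":-19.7,"y":-28.6,"grip":0.5},{"x":-19.7,"y":-28.6,"grip":0.5},{"x":-19.7,"y":-28.6,"grip":0.5},{"x":-19.7,"y":-28.6,"grip":0.5}]'
python3 -m jog '[{"rz":-6.7,"grip":0.5},{"rz":-6.7,"grip":0.5},{"rz":-6.7,"grip":0.5},{"rz":-6.7,"grip":0.5},{"rz":-6.7,"grip":0.5},{"rz":-6.7,"grip":0.5}]'
python3 -m jog '[{"rz":-6.7,"grip":0.5},{"rz":-6.7,"grip":0.5},{"rz":-6.7,"grip":0.5},{"rz":-6.7,"grip":0.5},{"rz":-6.7,"grip":0.5},{"rz":-6.7,"grip":0.5},{"grip":0.5}]'
python3 mv.py 0.520 -0.2215 0.320 0.215
```

```text
t 0.1 p [ 0.2502 -0.6267  0.4034] yaw -1.191 tilt z [-5.0e-04  2.2e-03 -1.0e+00] q6 -0.15002653728455417 F [ 1.03  0.31 -0.19] open 0.9953939483367256
rotvec tool deg [ -0.1    0.09 -80.56]
shift in current tool axes mm [-276.1 -400.7   84.2]  after the turn [ 350.  -338.3   83.4]$[0]: bad value
$[0]: bad value
$[0]: bad value
$[0]: bad value
```

```bash
python3 -m jog '[{"x":-19.7,"y":-28.6,"z":0,"rx":0,"ry":0,"rz":0,"grip":0.5}]' 40
```

```text
time: 0.18
eef_pos: [0.2668, -0.6006, 0.4035]
tcp_rot: [0.827, -0.563, -0.0, 0.001]
contact_force: [0.1, 1.1, -0.5]
opening: 0.885
```

```bash
python3 -m jog '[{"x":-20,"y":-29,"z":0,"rx":0,"ry":0,"rz":0,"grip":0.5},{"x":-20,"y":-29,"z":0,"rx":0,"ry":0,"rz":0,"grip":0.5},{"x":-20,"y":-29,"z":0,"rx":0,"ry":0,"rz":0,"grip":0.5},{"x":-20,"y":-29,"z":0,"rx":0,"ry":0,"rz":0,"grip":0.5},{"x":-20,"y":-29,"z":0,"rx":0,"ry":0,"rz":0,"grip":0.5},{"x":-20,"y":-29,"z":0,"rx":0,"ry":0,"rz":0,"grip":0.5},{"x":-20,"y":-29,"z":0,"rx":0,"ry":0,"rz":0,"grip":0.5}]' 40
python3 -m jog '[{"x":-20,"y":-29,"z":0,"rx":0,"ry":0,"rz":0,"grip":0.5},{"x":-20,"y":-29,"z":0,"rx":0,"ry":0,"rz":0,"grip":0.5},{"x":-20,"y":-29,"z":0,"rx":0,"ry":0,"rz":0,"grip":0.5},{"x":-20,"y":-29,"z":0,"rx":0,"ry":0,"rz":0,"grip":0.5},{"x":-20,"y":-29,"z":0,"rx":0,"ry":0,"rz":0,"grip":0.5},{"x":-20,"y":-29,"z":0,"rx":0,"ry":0,"rz":0,"grip":0.5}]'
python3 -m jog '[{"x":0,"y":0,"z":0,"rx":0,"ry":0,"rz":-6.7,"grip":0.5},{"x":0,"y":0,"z":0,"rx":0,"ry":0,"rz":-6.7,"grip":0.5},{"x":0,"y":0,"z":0,"rx":0,"ry":0,"rz":-6.7,"grip":0.5},{"x":0,"y":0,"z":0,"rx":0,"ry":0,"rz":-6.7,"grip":0.5},{"x":0,"y":0,"z":0,"rx":0,"ry":0,"rz":-6.7,"grip":0.5},{"x":0,"y":0,"z":0,"rx":0,"ry":0,"rz":-6.7,"grip":0.5}]'
python3 -m jog '[{"x":0,"y":0,"z":0,"rx":0,"ry":0,"rz":-6.7,"grip":0.5},{"x":0,"y":0,"z":0,"rx":0,"ry":0,"rz":-6.7,"grip":0.5},{"x":0,"y":0,"z":0,"rx":0,"ry":0,"rz":-6.7,"grip":0.5},{"x":0,"y":0,"z":0,"rx":0,"ry":0,"rz":-6.7,"grip":0.5},{"x":0,"y":0,"z":0,"rx":0,"ry":0,"rz":-6.7,"grip":0.5},{"x":0,"y":0,"z":0,"rx":0,"ry":0,"rz":-6.7,"grip":0.5},{"x":0,"y":0,"z":0,"rx":0,"ry":0,"rz":0,"grip":0.5}]'
python3 mv.py 0.520 -0.2215 0.320 0.215
```

```text
time: 0.77
eef_pos: [0.4067, -0.391, 0.4042]
tcp_rot: [0.828, -0.561, -0.0, -0.0]
contact_force: [-0.0, -0.1, -0.2]
opening: 0.5
time: 1.27
eef_pos: [0.5238, -0.215, 0.4043]
tcp_rot: [0.828, -0.561, -0.0, 0.0]
contact_force: [-0.0, -0.3, 0.1]
opening: 0.498
time: 1.77
eef_pos: [0.5232, -0.2165, 0.4041]
tcp_rot: [0.971, -0.239, -0.001, -0.0]
contact_force: [0.5, 0.5, 0.1]
opening: 0.504
time: 2.35
eef_pos: [0.5231, -0.2166, 0.4041]
tcp_rot: [0.994, 0.107, -0.0, -0.0]
contact_force: [0.3, 0.7, -0.4]
opening: 0.502
t 2.35 p [ 0.5231 -0.2166  0.4041] yaw 0.2142 tilt z [-1.e-03  6.e-04 -1.e+00] q6 -0.7860389435748913 F [ 0.25  0.72 -0.37] open 0.501979248705397
rotvec tool deg [-0.05  0.05 -0.04]
shift in current tool axes mm [-4.   4.1 84.1]  after the turn [-4.1  4.1 84.1]
```

```bash
python3 -m jog '[{"x":-4,"y":4,"z":28,"rx":0,"ry":0,"rz":0,"grip":0.5},{"x":0,"y":0,"z":28,"rx":0,"ry":0,"rz":0,"grip":0.5},{"x":0,"y":0,"z":28,"rx":0,"ry":0,"rz":0,"grip":0.5},{"x":0,"y":0,"z":0,"rx":0,"ry":0,"rz":0,"grip":0.5}]'
python3 - <<'E'
from h import *
c=snap('scene','s1');f=c['frame'][:,:,::-1]
t=snap('top','t1')['frame'][:,:,::-1]
g=lambda im,x0,y0,k=4:cv2.resize(im[y0:y0+100,x0:x0+100],None,fx=k,fy=k,interpolation=cv2.INTER_CUBIC)
cv2.imwrite('pics/s1c.png',np.hstack([g(f,150,170),g(t,330,170)]))
E
```

```text
time: 2.68
eef_pos: [0.5181, -0.2203, 0.3139]
tcp_rot: [0.995, 0.104, -0.005, -0.004]
contact_force: [-0.8, 0.2, -1.8]
opening: 0.498
```

View pics/s1c.png

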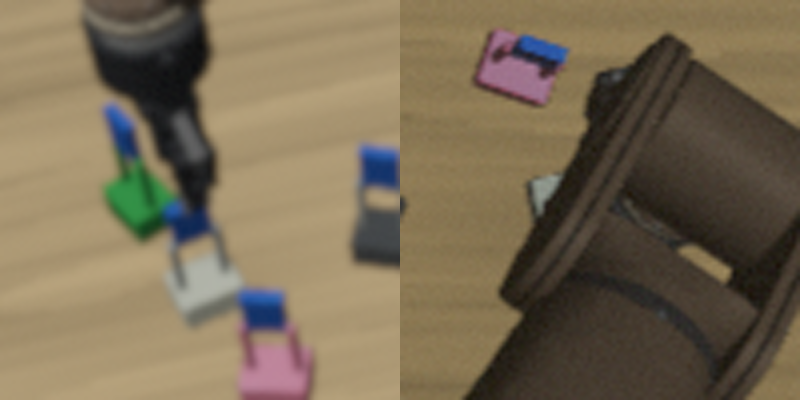

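```bash
python3 mv.py 0.520 -0.2215 0.266 0.215
```

```text
t 2.7833 p [ 0.5199 -0.2213  0.3198] yaw 0.2105 tilt z [-0.0026  0.0017 -1.    ] q6 -0.7923904375293569 F [0.43 0.09 0.53] open 0.502921681099556
rotvec tool deg [-0.13  0.12 -0.26]
shift in current tool axes mm [ 0.1  0.3 53.8]  after the turn [ 0.   0.2 53.8]
```

```bash
python3 -m jog '[{"x":0,"y":0,"z":18,"rx":0,"ry":0,"rz":0,"grip":0.5},{"x":0,"y":0,"z":18,"rx":0,"ry":0,"rz":0,"grip":0.5},{"x":0,"y":0,"z":12,"rx":0,"ry":0,"rz":0,"grip":0.5},{"x":0,"y":0,"z":6,"rx":0,"ry":0,"rz":0,"grip":0.5},{"x":0,"y":0,"z":0,"rx":0,"ry":0,"rz":0,"grip":0.5},{"x":0,"y":0,"z":0,"rx":0,"ry":0,"rz":0,"grip":0.5}]'
python3 -m jog '[{"x":0,"y":0,"z":0,"rx":0,"ry":0,"rz":0,"grip":0.75},{"x":0,"y":0,"z":0,"rx":0,"ry":0,"rz":0,"grip":0.8},{"x":0,"y":0,"z":0,"rx":0,"ry":0,"rz":0,"grip":0.85},{"x":0,"y":0,"z":0,"rx":0,"ry":0,"rz":0,"grip":0.9},{"x":0,"y":0,"z":0,"rx":0,"ry":0,"rz":0,"grip":1},{"x":0,"y":0,"z":0,"rx":0,"ry":0,"rz":0,"grip":1},{"x":0,"y":0,"z":0,"rx":0,"ry":0,"rz":0,"grip":1},{"x":0,"y":0,"z":0,"rx":0,"ry":0,"rz":0,"grip":1}]' 70
python3 mv.py 0.520 -0.2215 0.266 0.215
```

```text
time: 3.28
eef_pos: [0.5206, -0.2217, 0.2677]
tcp_rot: [0.994, 0.106, 0.001, 0.0]
contact_force: [0.4, 0.0, -0.3]
opening: 0.502
time: 3.95
eef_pos: [0.5204, -0.2218, 0.2676]
tcp_rot: [0.994, 0.106, 0.0, 0.0]
contact_force: [-1.5, -0.4, 6.2]
opening: 0.102
t 3.95 p [ 0.5204 -0.2218  0.2676] yaw 0.2124 tilt z [ 4.e-04 -8.e-04 -1.e+00] q6 -0.7942274160597873 F [-1.53 -0.38  6.18] open 0.101515585473676
rotvec tool deg [ 0.05 -0.01 -0.15]
shift in current tool axes mm [-0.3 -0.3  1.6]  after the turn [-0.3 -0.3  1.6]
```

```bash
python3 -m jog '[{"x":0,"y":0,"z":-10,"rx":0,"ry":0,"rz":0,"grip":1},{"x":0,"y":0,"z":-20,"rx":0,"ry":0,"rz":0,"grip":1},{"x":0,"y":0,"z":-30,"rx":0,"ry":0,"rz":0,"grip":1},{"x":0,"y":0,"z":-30,"rx":0,"ry":0,"rz":0,"grip":1},{"x":0,"y":0,"z":-30,"rx":0,"ry":0,"rz":0,"grip":1},{"x":0,"y":0,"z":-20,"rx":0,"ry":0,"rz":0,"grip":1},{"x":0,"y":0,"z":-10,"rx":0,"ry":0,"rz":0,"grip":1},{"x":0,"y":0,"z":0,"rx":0,"ry":0,"rz":0,"grip":1}]' 70
python3 mv.py 0.460 0.131 0.416 -0.0055
```

```text
time: 4.62
eef_pos: [0.5205, -0.2215, 0.4194]
tcp_rot: [0.994, 0.106, 0.002, 0.001]
contact_force: [0.8, -0.5, -2.1]
opening: 0.103
t 4.6167 p [ 0.5205 -0.2215  0.4194] yaw 0.2124 tilt z [ 0.0045 -0.0024 -1.    ] q6 -0.7942182545515264 F [ 0.76 -0.55 -2.09] open 0.1028971295736053
rotvec tool deg [ 0.16 -0.24 12.48]
shift in current tool axes mm [  15.1 -357.4    2.3]  after the turn [ -62.5 -352.2    3.4]
```

```bash
python3 -m jog '[{"x":0,"y":0,"z":0,"rx":0,"ry":0,"rz":4.2,"grip":1},{"x":0,"y":0,"z":0,"rx":0,"ry":0,"rz":4.2,"grip":1},{"x":0,"y":0,"z":0,"rx":0,"ry":0,"rz":4.1,"grip":1},{"x":-5,"y":-15,"z":0,"rx":0,"ry":0,"rz":0,"grip":1},{"x":-5,"y":-25,"z":0,"rx":0,"ry":0,"rz":0,"grip":1},{"x":-5,"y":-30,"z":0,"rx":0,"ry":0,"rz":0,"grip":1},{"x":-5,"y":-35,"z":0,"rx":0,"ry":0,"rz":0,"grip":1},{"x":-5,"y":-35,"z":0,"rx":0,"ry":0,"rz":0,"grip":1}]'
python3 -m jog '[{"x":-5,"y":-35,"z":0,"rx":0,"ry":0,"rz":0,"grip":1},{"x":-5,"y":-35,"z":0,"rx":0,"ry":0,"rz":0,"grip":1},{"x":-5,"y":-35,"z":0,"rx":0,"ry":0,"rz":0,"grip":1},{"x":-5,"y":-35,"z":0,"rx":0,"ry":0,"rz":0,"grip":1},{"x":-5,"y":-30,"z":0,"rx":0,"ry":0,"rz":0,"grip":1},{"x":-5,"y":-25,"z":0,"rx":0,"ry":0,"rz":0,"grip":1},{"x":-8,"y":-17,"z":0,"rx":0,"ry":0,"rz":0,"grip":1},{"x":0,"y":0,"z":0,"rx":0,"ry":0,"rz":0,"grip":1}]'
python3 mv.py 0.463 0.134 0.3156 -0.0055
```

```text
time: 5.28
eef_pos: [0.4949, -0.0796, 0.4142]
tcp_rot: [1.0, -0.003, -0.002, -0.001]
contact_force: [1.7, 0.3, -1.9]
opening: 0.101
time: 5.95
eef_pos: [0.4571, 0.1338, 0.4143]
tcp_rot: [1.0, -0.0, -0.003, -0.001]
contact_force: [-0.2, 0.2, -2.6]
opening: 0.105
t 5.95 p [0.4571 0.1338 0.4143] yaw -0.0006 tilt z [-0.0051  0.0017 -1.    ] q6 0.0709672984554754 F [-0.25  0.16 -2.57] open 0.10545405148492605
rotvec tool deg [-0.1   0.29  0.28]
shift in current tool axes mm [ 6.4 -0.  98.7]  after the turn [ 5.9 -0.2 98.7]
```

```bash
python3 -m jog '[{"x":0,"y":0,"z":10,"rx":0,"ry":0,"rz":0,"grip":1},{"x":0,"y":0,"z":20,"rx":0,"ry":0,"rz":0,"grip":1},{"x":0,"y":0,"z":25,"rx":0,"ry":0,"rz":0,"grip":1},{"x":0,"y":0,"z":23,"rx":0,"ry":0,"rz":0,"grip":1},{"x":0,"y":0,"z":15,"rx":0,"ry":0,"rz":0,"grip":1},{"x":0,"y":0,"z":5,"rx":0,"ry":0,"rz":0,"grip":1},{"x":0,"y":0,"z":0,"rx":0,"ry":0,"rz":0,"grip":1},{"x":0,"y":0,"z":0,"rx":0,"ry":0,"rz":0,"grip":1}]'
python3 mv.py 0.463 0.134 0.3156 -0.0055
python3 - <<'E'
from h import *
import pickle
c=snap('scene','s2');f=c['frame'][:,:,::-1]
t=snap('top','t2');pickle.dump((c,t),open('2.pkl','wb'));t=t['frame'][:,:,::-1]
g=lambda im,x0,y0,k=6:cv2.resize(im[y0:y0+100,x0:x0+66],None,fx=k,fy=k,interpolation=cv2.INTER_CUBIC)
cv2.imwrite('pics/s2c.png',np.hstack([g(f,290,130),g(t,200,170)]))
E
```

```text
time: 6.62
eef_pos: [0.4595, 0.1303, 0.3185]
tcp_rot: [1.0, -0.003, -0.0, 0.0]
contact_force: [0.1, 0.5, -2.1]
opening: 0.104
t 6.6167 p [0.4595 0.1303 0.3185] yaw -0.0066 tilt z [-5.e-04 -2.e-04 -1.e+00] q6 0.07022625057854462 F [ 0.12  0.45 -2.15] open 0.10443081768758729
rotvec tool deg [ 0.01  0.03 -0.07]
shift in current tool axes mm [ 3.5 -3.7  2.9]  after the turn [ 3.5 -3.7  2.9]
```

View pics/s2c.png

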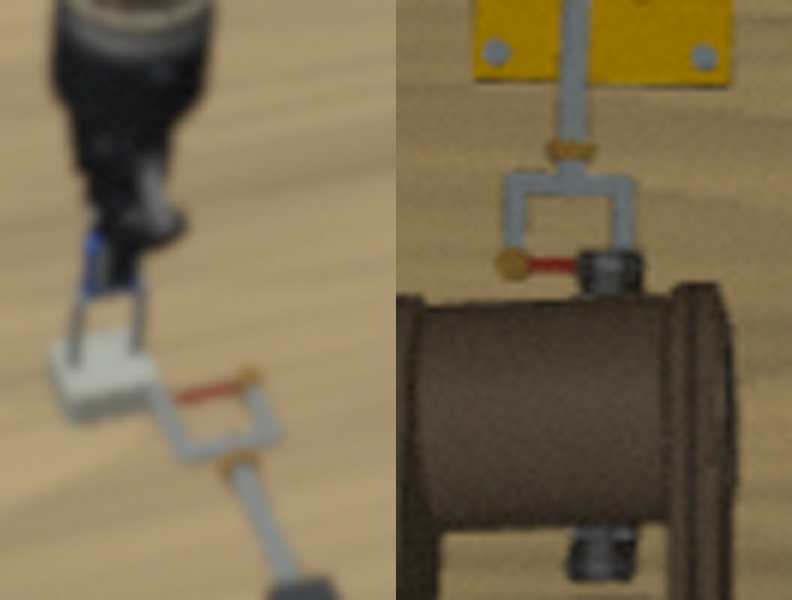

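```bash
cat > ov.py <<'E'
import sys
from fit import *
def ov(c,sx,sy,sz,syaw,H,out,x0=290,y0=130,k=8,w=66,h=75):
    im=cv2.resize(c['frame'][y0:y0+h,x0:x0+w,::-1],None,fx=k,fy=k,interpolation=cv2.INTER_CUBIC)
    def L(P,col):
        u=(proj(c,P)-[x0,y0]+.5)*k
        for a,b in zip(u[:-1],u[1:]): cv2.line(im,tuple(int(v) for v in np.round(a)),tuple(int(v) for v in np.round(b)),col,1,cv2.LINE_AA)
    S=lambda P:pose(np.array(P)/1000+[0,0,sz],(sx,sy,syaw))
    Hk=lambda P:pose(np.array(P)/1000+[0,0,.115],H)
    for b in(-17,17):
        for e in(-4,4): L(S([[0,b+e,30],[0,b+e,81]]),(0,255,255))
    L(S([[20,-25,30],[20,25,30],[-20,25,30],[-20,-25,30],[20,-25,30]]),(0,255,0))
    L(S([[5,-15,83],[5,15,83],[5,15,121],[5,-15,121],[5,-15,83]]),(0,255,0))
    for e in(-5,5): L(Hk([[-13,e,0],[34.5,e,0]]),(255,0,255)); L(Hk([[0,46+e,0],[34.5,46+e,0]]),(255,0,255))
    L(Hk([[0,6.5,0],[0,44,0]]),(255,255,0)); L(Hk([[34.5,0,0],[34.5,46,0]]),(255,0,255))
    cv2.imwrite(out,im)
E
python3 - <<'E'
from ov import *
c,t=pickle.load(open('2.pkl','rb'))
ov(c,.4595,.1303,.0509,-.0066,(.5232,.1390,-.0055),'pics/o2.png')
E
```

```text
(no output)
```

View pics/o2.png

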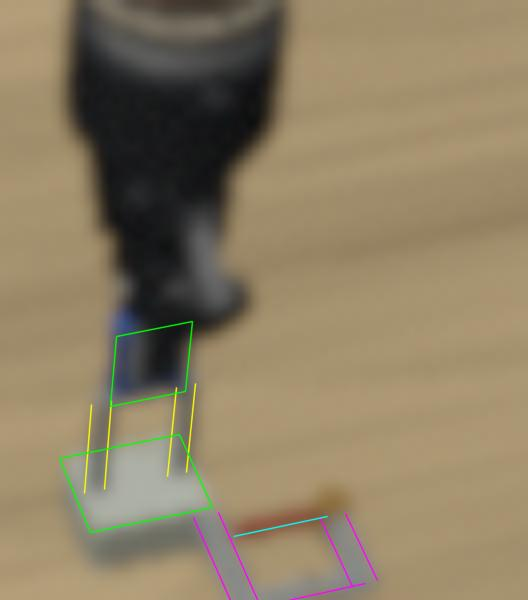

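Run:
```python
from ov import *
c,t=pickle.load(open('2.pkl','rb')); print(c['intrinsics'])
ov(c,.4595,.1303,.0509,-.0066,(.5232,.1390,-.0055),'pics/o2.png',295,165,14,50,42)
```

```text
[[424.2435886    0.         283.17398004]
 [  0.         424.2435886  212.06775786]
 [  0.           0.           1.        ]]
```

View pics/o2.png

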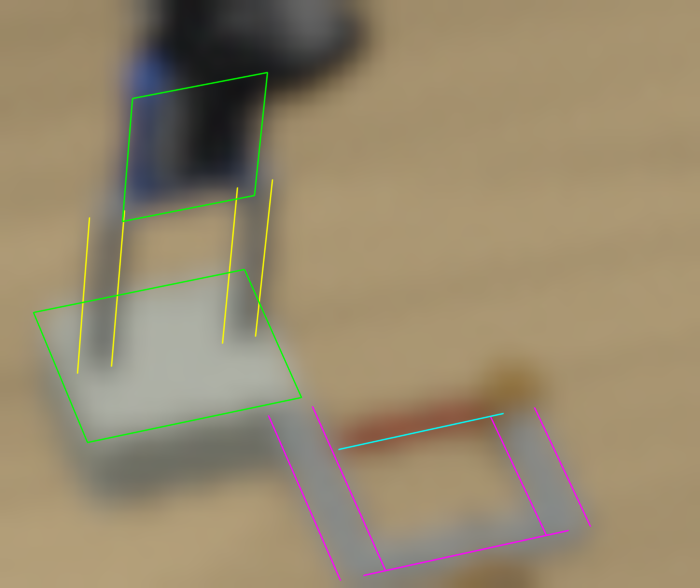

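```bash
python3 -m jog '[{"x":5,"y":-1,"z":2,"rx":0,"ry":0,"rz":0,"grip":1},{"x":8,"y":-0.5,"z":1,"rx":0,"ry":0,"rz":0,"grip":1},{"x":8,"y":0,"z":0,"rx":0,"ry":0,"rz":0,"grip":1},{"x":8,"y":0,"z":0,"rx":0,"ry":0,"rz":0,"grip":1},{"x":6,"y":0,"z":0,"rx":0,"ry":0,"rz":0,"grip":1},{"x":5,"y":0,"z":0,"rx":0,"ry":0,"rz":0,"grip":1},{"x":0,"y":0,"z":0,"rx":0,"ry":0,"rz":0,"grip":1},{"x":0,"y":0,"z":0,"rx":0,"ry":0,"rz":0,"grip":1}]'
python3 mv.py 0.513 0.132 0.3156 -0.0055
python3 - <<'E'
from ov import *
c=read_camera('scene');pickle.dump(c,open('3.pkl','wb'))
p=get_state()['eef_pos']
ov(c,p[0],p[1],p[2]-.2667,-.0066,(.5232,.1390,-.0055),'pics/o3.png',295,165,14,50,42)
E
```

```text
time: 7.38
eef_pos: [0.4996, 0.1321, 0.3156]
tcp_rot: [1.0, -0.003, -0.0, 0.0]
contact_force: [-0.5, 0.0, -2.1]
opening: 0.106
t 7.3833 p [0.4996 0.1321 0.3156] yaw -0.0059 tilt z [-6.e-04 -0.e+00 -1.e+00] q6 0.06798564734375782 F [-0.51  0.   -2.14] open 0.10603702558610419
rotvec tool deg [ 0.    0.04 -0.03]
shift in current tool axes mm [13.4  0.1 -0. ]  after the turn [13.4  0.1 -0. ]
```

View pics/o3.png

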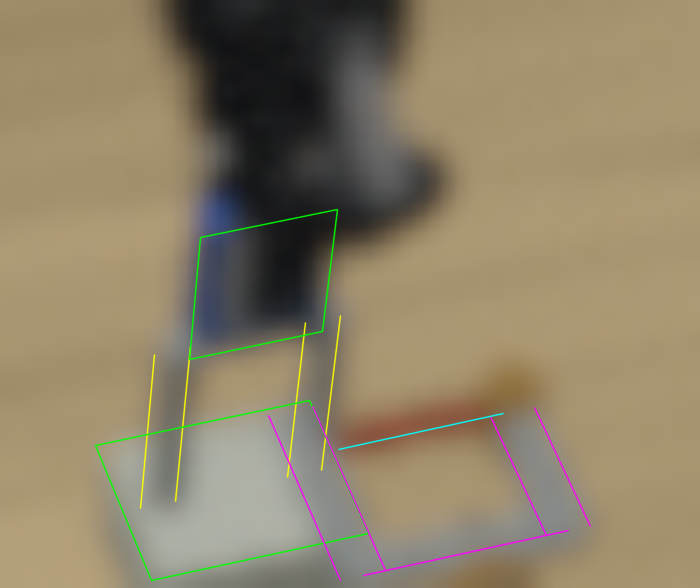

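```bash
python3 -m jog '[{"x":4,"y":0,"z":0,"rx":0,"ry":0,"rz":0,"grip":1},{"x":4,"y":0,"z":0,"rx":0,"ry":0,"rz":0,"grip":1},{"x":3,"y":0,"z":0,"rx":0,"ry":0,"rz":0,"grip":1},{"x":3,"y":0,"z":0,"rx":0,"ry":0,"rz":0,"grip":1},{"x":0,"y":0,"z":0,"rx":0,"ry":0,"rz":0,"grip":1},{"x":0,"y":0,"z":0,"rx":0,"ry":0,"rz":0,"grip":1}]'
python3 -m jog '[{"x":0,"y":0.7,"z":0,"rx":0,"ry":0,"rz":0,"grip":1},{"x":0,"y":0,"z":0,"rx":0,"ry":0,"rz":0,"grip":1}]'
python3 -m jog '[{"x":0,"y":0.7,"z":0,"rx":0,"ry":0,"rz":0,"grip":1},{"x":0,"y":0,"z":0,"rx":0,"ry":0,"rz":0,"grip":1}]'
```

```text
time: 7.93
eef_pos: [0.5135, 0.132, 0.3157]
tcp_rot: [1.0, -0.003, -0.0, -0.0]
contact_force: [0.0, -0.4, -2.8]
opening: 0.101
time: 8.1
eef_pos: [0.5132, 0.1313, 0.3156]
tcp_rot: [1.0, -0.003, -0.0, 0.0]
contact_force: [0.2, 0.4, -1.9]
opening: 0.101
time: 8.27
eef_pos: [0.5132, 0.1306, 0.3157]
tcp_rot: [1.0, -0.003, -0.0, 0.0]
contact_force: [0.2, 0.2, -1.8]
opening: 0.104
```

```bash
python3 -m jog '[{"x":0,"y":0.7,"z":0,"rx":0,"ry":0,"rz":0,"grip":1},{"x":0,"y":0,"z":0,"rx":0,"ry":0,"rz":0,"grip":1}]'
python3 -m jog '[{"x":0,"y":0.6,"z":0,"rx":0,"ry":0,"rz":0,"grip":1},{"x":0,"y":0,"z":0,"rx":0,"ry":0,"rz":0,"grip":1}]'
python3 - <<'E'
from ov import *
c=read_camera('scene');pickle.dump(c,open('4.pkl','wb'))
p=get_state()['eef_pos'];print(p)
ov(c,p[0],p[1]+.002,p[2]-.2667,-.0066,(.5232,.1390,-.0055),'pics/o4.png',295,165,14,50,42)
E
```

```text
time: 8.43
eef_pos: [0.5132, 0.1299, 0.3157]
tcp_rot: [1.0, -0.003, -0.0, 0.0]
contact_force: [0.7, 0.8, -2.2]
opening: 0.104
time: 8.6
eef_pos: [0.5133, 0.1293, 0.3158]
tcp_rot: [1.0, -0.003, 0.0, 0.0]
contact_force: [0.3, -0.2, -2.8]
opening: 0.105
[0.51328572 0.12929339 0.31573838]
```

View pics/o4.png

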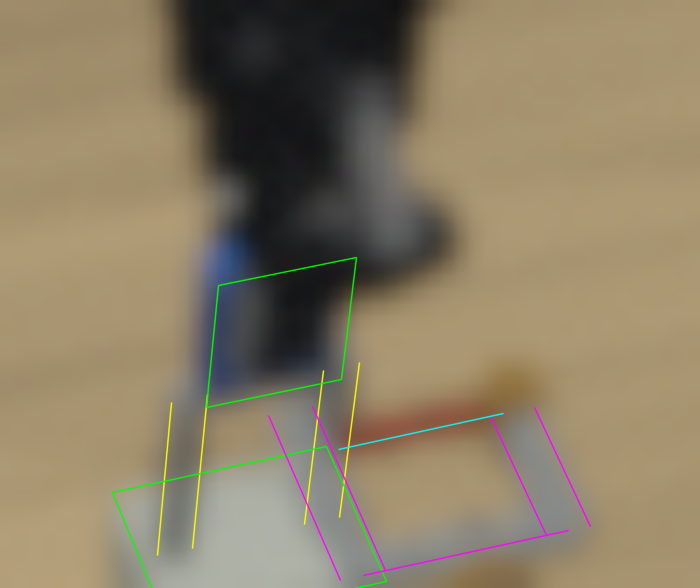

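```bash
for i in 1; do :; done; python3 -m jog '[{"x":0,"y":0.6,"z":0,"rx":0,"ry":0,"rz":0,"grip":1},{"x":0,"y":0,"z":0,"rx":0,"ry":0,"rz":0,"grip":1}]' | sed -n '2p;4p'
python3 -m jog '[{"x":0,"y":0.5,"z":0,"rx":0,"ry":0,"rz":0,"grip":1},{"x":0,"y":0,"z":0,"rx":0,"ry":0,"rz":0,"grip":1}]'| sed -n '2p;4p'
```

```text
eef_pos: [0.5133, 0.1287, 0.3157]
contact_force: [0.2, 0.7, -2.4]
eef_pos: [0.5133, 0.1284, 0.3157]
contact_force: [-0.3, 1.1, -3.2]
```

```bash
python3 -m jog '[{"x":0,"y":0.4,"z":0,"rx":0,"ry":0,"rz":0,"grip":1},{"x":0,"y":0,"z":0,"rx":0,"ry":0,"rz":0,"grip":1}]'| sed -n '2p;4p'
python3 -m jog '[{"x":0,"y":0,"z":0,"rx":0,"ry":0,"rz":0,"grip":1}]'| sed -n '2p;4p'
```

```text
eef_pos: [0.5132, 0.1281, 0.3157]
contact_force: [0.5, 2.4, -1.7]
eef_pos: [0.5132, 0.1281, 0.3157]
contact_force: [0.3, 3.2, -3.6]
```

```bash
python3 -m jog '[{"x":0,"y":-0.7,"z":0,"rx":0,"ry":0,"rz":0,"grip":1},{"x":2,"y":0,"z":0,"rx":0,"ry":0,"rz":0,"grip":1},{"x":2,"y":0,"z":0,"rx":0,"ry":0,"rz":0,"grip":1},{"x":2,"y":0,"z":0,"rx":0,"ry":0,"rz":0,"grip":1},{"x":2,"y":0,"z":0,"rx":0,"ry":0,"rz":0,"grip":1},{"x":0,"y":0,"z":0,"rx":0,"ry":0,"rz":0,"grip":1}]'| sed -n '2p;4p'
python3 -m jog '[{"x":2,"y":0,"z":0,"rx":0,"ry":0,"rz":0,"grip":1},{"x":2,"y":0,"z":0,"rx":0,"ry":0,"rz":0,"grip":1},{"x":2,"y":0,"z":0,"rx":0,"ry":0,"rz":0,"grip":1},{"x":2,"y":0,"z":0,"rx":0,"ry":0,"rz":0,"grip":1},{"x":0,"y":0,"z":0,"rx":0,"ry":0,"rz":0,"grip":1}]'| sed -n '2p;4p'
```

```text
eef_pos: [0.5215, 0.1286, 0.3154]
contact_force: [-0.3, 3.4, -3.7]
eef_pos: [0.5295, 0.1285, 0.3155]
contact_force: [-1.4, 1.8, -3.8]
```

Run:
```python
from ov import *
c=read_camera('scene');pickle.dump(c,open('5.pkl','wb'))
p=get_state()['eef_pos'];print(p)
im=c['frame'][160:215,295:350,::-1];cv2.imwrite('pics/o5.png',cv2.resize(im,None,fx=10,fy=10,interpolation=cv2.INTER_CUBIC))
```

```text
[0.52944509 0.12847741 0.31545219]
```

View pics/o5.png

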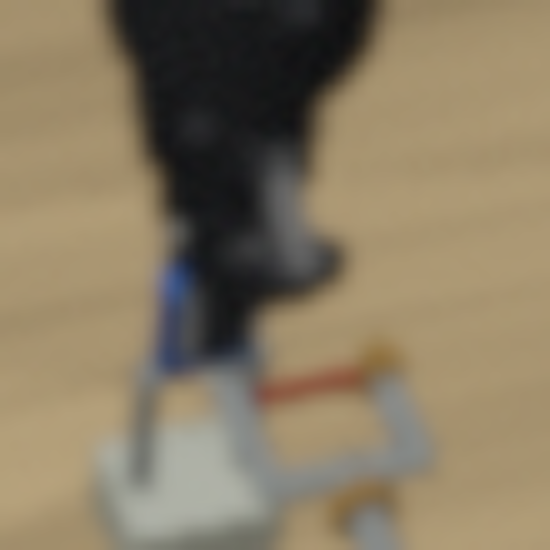

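```bash
python3 -m jog '[{"x":0,"y":-0.7,"z":0,"rx":0,"ry":0,"rz":0,"grip":1},{"x":2,"y":0,"z":0,"rx":0,"ry":0,"rz":0,"grip":1},{"x":2,"y":0,"z":0,"rx":0,"ry":0,"rz":0,"grip":1},{"x":2,"y":0,"z":0,"rx":0,"ry":0,"rz":0,"grip":1},{"x":2,"y":0,"z":0,"rx":0,"ry":0,"rz":0,"grip":1},{"x":0,"y":0,"z":0,"rx":0,"ry":0,"rz":0,"grip":1}]'| sed -n '2p;4p'
python3 -m jog '[{"x":2,"y":0,"z":0,"rx":0,"ry":0,"rz":0,"grip":1},{"x":2,"y":0,"z":0,"rx":0,"ry":0,"rz":0,"grip":1},{"x":2,"y":0,"z":0,"rx":0,"ry":0,"rz":0,"grip":1},{"x":2,"y":0,"z":0,"rx":0,"ry":0,"rz":0,"grip":1},{"x":0,"y":0,"z":0,"rx":0,"ry":0,"rz":0,"grip":1}]'| sed -n '2p;4p'
python3 - <<'E'
from ov import *
c=read_camera('scene')
im=c['frame'][160:215,295:350,::-1];cv2.imwrite('pics/o6.png',cv2.resize(im,None,fx=10,fy=10,interpolation=cv2.INTER_CUBIC))
E
```

```text
eef_pos: [0.5376, 0.1289, 0.3156]
contact_force: [-2.1, -1.2, -4.0]
eef_pos: [0.5457, 0.1289, 0.3158]
contact_force: [-3.0, -2.4, -2.7]
```

View pics/o6.png

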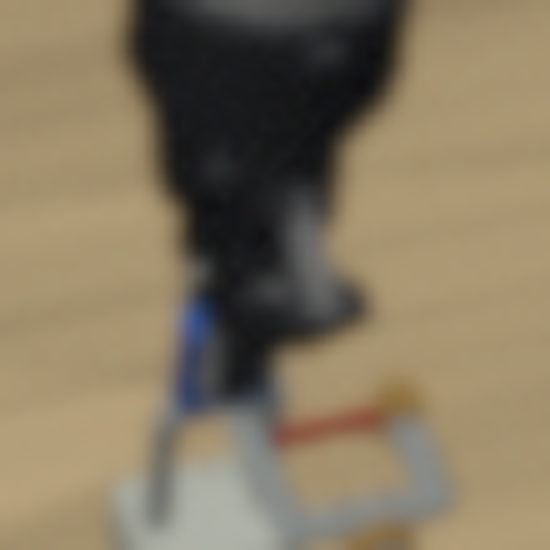

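```bash
python3 -m jog '[{"x":2,"y":0,"z":0,"rx":0,"ry":0,"rz":0,"grip":1},{"x":2,"y":0,"z":0,"rx":0,"ry":0,"rz":0,"grip":1},{"x":2,"y":0,"z":0,"rx":0,"ry":0,"rz":0,"grip":1},{"x":2,"y":0,"z":0,"rx":0,"ry":0,"rz":0,"grip":1},{"x":0,"y":0,"z":0,"rx":0,"ry":0,"rz":0,"grip":1}]'| sed -n '2p;4p'
python3 -m jog '[{"x":2,"y":0,"z":0,"rx":0,"ry":0,"rz":0,"grip":1},{"x":2,"y":0,"z":0,"rx":0,"ry":0,"rz":0,"grip":1},{"x":2,"y":0,"z":0,"rx":0,"ry":0,"rz":0,"grip":1},{"x":2,"y":0,"z":0,"rx":0,"ry":0,"rz":0,"grip":1},{"x":0,"y":0,"z":0,"rx":0,"ry":0,"rz":0,"grip":1}]'| sed -n '2p;4p'
python3 - <<'E'
from ov import *
c=read_camera('scene')
im=c['frame'][165:220,295:350,::-1];cv2.imwrite('pics/o7.png',cv2.resize(im,None,fx=10,fy=10,interpolation=cv2.INTER_CUBIC))
E
```

```text
eef_pos: [0.5537, 0.1289, 0.3158]
contact_force: [-3.3, -1.8, -3.5]
eef_pos: [0.5616, 0.129, 0.3158]
contact_force: [-4.2, -2.2, -2.3]
```

View pics/o7.png

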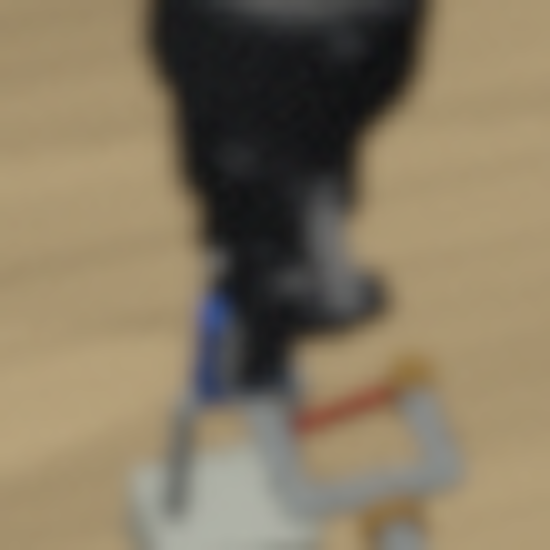

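```bash
python3 -m jog '[{"x":2,"y":0,"z":0,"rx":0,"ry":0,"rz":0,"grip":1},{"x":2,"y":0,"z":0,"rx":0,"ry":0,"rz":0,"grip":1},{"x":2,"y":0,"z":0,"rx":0,"ry":0,"rz":0,"grip":1},{"x":2,"y":0,"z":0,"rx":0,"ry":0,"rz":0,"grip":1},{"x":0,"y":0,"z":0,"rx":0,"ry":0,"rz":0,"grip":1}]'| sed -n '2p;4p'
python3 -m jog '[{"x":2,"y":0,"z":0,"rx":0,"ry":0,"rz":0,"grip":1},{"x":2,"y":0,"z":0,"rx":0,"ry":0,"rz":0,"grip":1},{"x":2,"y":0,"z":0,"rx":0,"ry":0,"rz":0,"grip":1},{"x":0,"y":0,"z":0,"rx":0,"ry":0,"rz":0,"grip":1}]'| sed -n '2p;4p'
python3 - <<'E'
from ov import *
c=read_camera('scene')
im=c['frame'][165:220,295:350,::-1];cv2.imwrite('pics/o8.png',cv2.resize(im,None,fx=10,fy=10,interpolation=cv2.INTER_CUBIC))
E
```

```text
eef_pos: [0.5696, 0.129, 0.3158]
contact_force: [-4.0, -3.3, -1.4]
eef_pos: [0.5754, 0.1292, 0.3156]
contact_force: [-4.4, 0.8, -1.4]
```

View pics/o8.png

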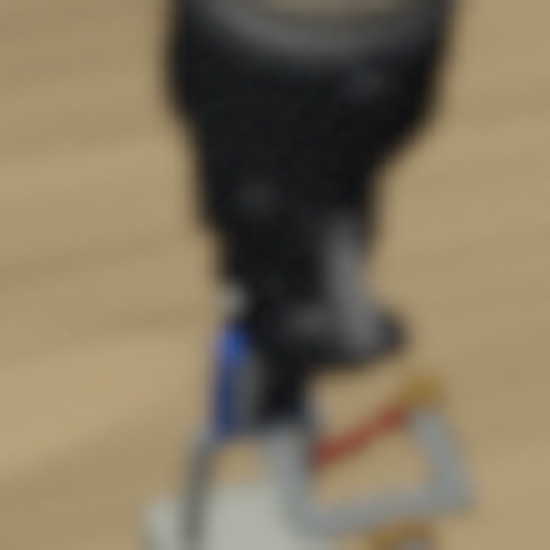

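```bash
python3 -m jog '[{"x":2,"y":0,"z":0,"rx":0,"ry":0,"rz":0,"grip":1},{"x":2,"y":0,"z":0,"rx":0,"ry":0,"rz":0,"grip":1},{"x":2,"y":0,"z":0,"rx":0,"ry":0,"rz":0,"grip":1},{"x":0,"y":0,"z":0,"rx":0,"ry":0,"rz":0,"grip":1}]'| sed -n '2p;4p'
python3 -m jog '[{"x":1.5,"y":0,"z":0,"rx":0,"ry":0,"rz":0,"grip":1},{"x":1.5,"y":0,"z":0,"rx":0,"ry":0,"rz":0,"grip":1},{"x":0,"y":0,"z":0,"rx":0,"ry":0,"rz":0,"grip":1}]'| sed -n '2p;4p'
python3 - <<'E'
from ov import *
c=read_camera('scene')
im=c['frame'][170:225,295:350,::-1];cv2.imwrite('pics/o9.png',cv2.resize(im,None,fx=10,fy=10,interpolation=cv2.INTER_CUBIC))
E
```

```text
eef_pos: [0.5811, 0.1289, 0.3151]
contact_force: [-3.8, -1.1, -2.7]
eef_pos: [0.5843, 0.1284, 0.3154]
contact_force: [-4.0, -3.3, -2.7]
```

View pics/o9.png

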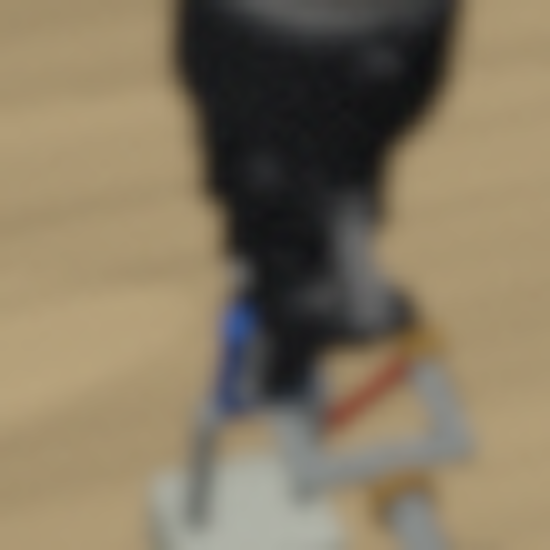

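```bash
python3 -m jog '[{"x":1.5,"y":0,"z":0,"rx":0,"ry":0,"rz":0,"grip":1},{"x":1.5,"y":0,"z":0,"rx":0,"ry":0,"rz":0,"grip":1},{"x":0,"y":0,"z":0,"rx":0,"ry":0,"rz":0,"grip":1}]'| sed -n '2p;4p'
python3 -m jog '[{"x":1.5,"y":0,"z":0,"rx":0,"ry":0,"rz":0,"grip":1},{"x":1.5,"y":0,"z":0,"rx":0,"ry":0,"rz":0,"grip":1},{"x":0,"y":0,"z":0,"rx":0,"ry":0,"rz":0,"grip":1}]'| sed -n '2p;4p'
python3 - <<'E'
from ov import *
c=read_camera('scene')
im=c['frame'][170:225,295:350,::-1];cv2.imwrite('pics/o10.png',cv2.resize(im,None,fx=10,fy=10,interpolation=cv2.INTER_CUBIC))
E
```

```text
eef_pos: [0.5876, 0.1284, 0.3157]
contact_force: [-2.2, -4.0, -2.8]
eef_pos: [0.591, 0.1289, 0.3165]
contact_force: [-0.0, 0.1, -2.5]
```

View pics/o10.png

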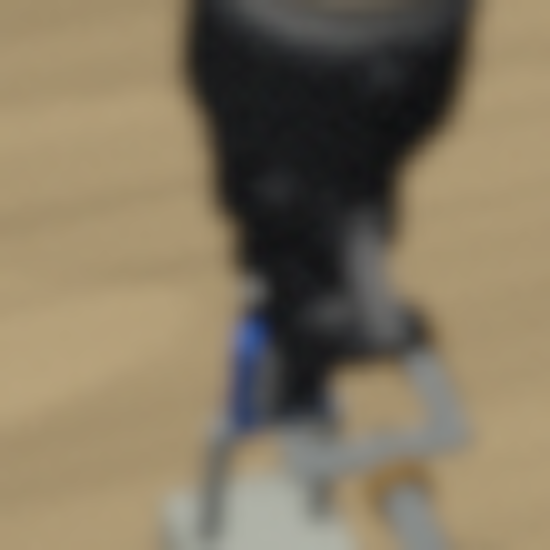

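```bash
python3 -m jog '[{"x":-1,"y":-1.5,"z":0,"rx":0,"ry":0,"rz":0,"grip":1},{"x":-1,"y":-2,"z":0,"rx":0,"ry":0,"rz":0,"grip":1},{"x":-1,"y":-2,"z":0,"rx":0,"ry":0,"rz":0,"grip":1},{"x":0,"y":-1.5,"z":0,"rx":0,"ry":0,"rz":0,"grip":1},{"x":0,"y":0,"z":0,"rx":0,"ry":0,"rz":0,"grip":1},{"x":0,"y":0,"z":0,"rx":0,"ry":0,"rz":0,"grip":1}]'| sed -n '2p;4p'
python3 -m jog '[{"x":0,"y":0,"z":1.5,"rx":0,"ry":0,"rz":0,"grip":1},{"x":0,"y":0,"z":1.5,"rx":0,"ry":0,"rz":0,"grip":1},{"x":0,"y":0,"z":0,"rx":0,"ry":0,"rz":0,"grip":1}]'| sed -n '2p;4p'
python3 - <<'E'
from ov import *
for n,x,y in(('scene',295,170),('top',195,155)):
  c=read_camera(n)
  im=c['frame'][y:y+55,x:x+55,::-1];cv2.imwrite(f'pics/o11{n}.png',cv2.resize(im,None,fx=10,fy=10,interpolation=cv2.INTER_CUBIC))
E
```

```text
eef_pos: [0.5873, 0.1361, 0.3158]
contact_force: [0.0, -0.7, -1.8]
eef_pos: [0.5872, 0.1358, 0.3122]
contact_force: [-1.0, -0.0, -2.5]
```

View pics/o11scene.png

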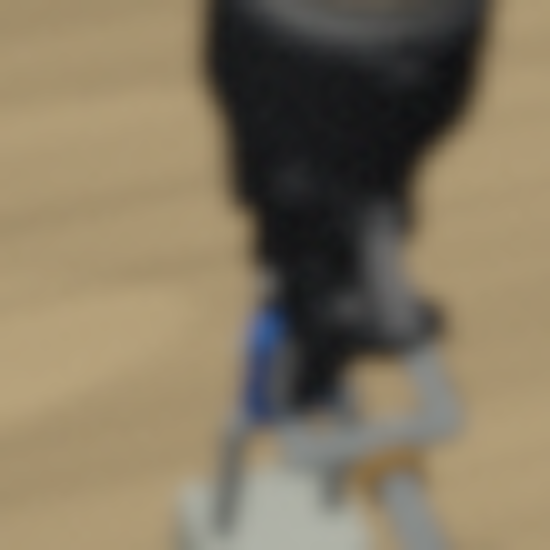

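View pics/o11top.png

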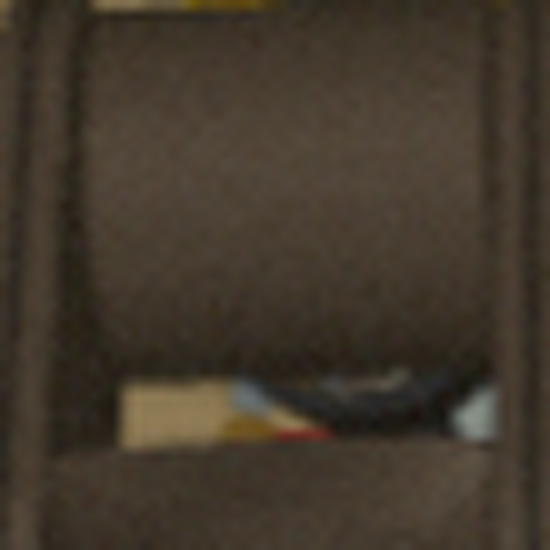

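```bash
python3 -m jog '[{"x":-1.5,"y":0,"z":0,"rx":0,"ry":0,"rz":0,"grip":1},{"x":-1.5,"y":0,"z":0,"rx":0,"ry":0,"rz":0,"grip":1},{"x":-1.5,"y":0,"z":0,"rx":0,"ry":0,"rz":0,"grip":1},{"x":-1.5,"y":0,"z":0,"rx":0,"ry":0,"rz":0,"grip":1},{"x":0,"y":0,"z":0,"rx":0,"ry":0,"rz":0,"grip":1}]'| sed -n '2p;4p'
python3 -m jog '[{"x":0,"y":0,"z":0.8,"rx":0,"ry":0,"rz":0,"grip":1},{"x":0,"y":0,"z":0.7,"rx":0,"ry":0,"rz":0,"grip":1},{"x":0,"y":0,"z":0,"rx":0,"ry":0,"rz":0,"grip":1}]'| sed -n '2p;4p'
python3 -m jog '[{"x":0,"y":0,"z":0.7,"rx":0,"ry":0,"rz":0,"grip":1},{"x":0,"y":0,"z":0,"rx":0,"ry":0,"rz":0,"grip":1}]'| sed -n '2p;4p'
```

```text
eef_pos: [0.5811, 0.1359, 0.3128]
contact_force: [-0.4, 0.4, -1.7]
eef_pos: [0.5813, 0.1359, 0.311]
contact_force: [-0.2, 0.1, -1.9]
eef_pos: [0.5813, 0.1359, 0.3104]
contact_force: [-0.2, -0.2, -2.0]
```

```bash
python3 -m jog '[{"x":0,"y":0,"z":0.7,"rx":0,"ry":0,"rz":0,"grip":1},{"x":0,"y":0,"z":0,"rx":0,"ry":0,"rz":0,"grip":1}]'| sed -n '2p;4p'
python3 -m jog '[{"x":0,"y":0,"z":0.6,"rx":0,"ry":0,"rz":0,"grip":1},{"x":0,"y":0,"z":0,"rx":0,"ry":0,"rz":0,"grip":1}]'| sed -n '2p;4p'
python3 -m jog '[{"x":0,"y":0,"z":0.6,"rx":0,"ry":0,"rz":0,"grip":1},{"x":0,"y":0,"z":0,"rx":0,"ry":0,"rz":0,"grip":1}]'| sed -n '2p;4p'
```

```text
eef_pos: [0.5814, 0.1359, 0.3103]
contact_force: [-1.1, -0.4, -0.3]
eef_pos: [0.5814, 0.1359, 0.3101]
contact_force: [-3.2, -0.1, 3.9]
eef_pos: [0.5816, 0.1359, 0.31]
contact_force: [-2.7, -0.4, 5.5]
```

```bash
python3 -m jog '[{"x":0,"y":0,"z":-0.9,"rx":0,"ry":0,"rz":0,"grip":1},{"x":0,"y":0,"z":0,"rx":0,"ry":0,"rz":0,"grip":1},{"x":0,"y":0,"z":0,"rx":0,"ry":0,"rz":0,"grip":1}]' 20| sed -n '2p;4p'
python3 -m jog '[{"x":0,"y":0,"z":0,"rx":0,"ry":0,"rz":0,"grip":0.88},{"x":0,"y":0,"z":0,"rx":0,"ry":0,"rz":0,"grip":0.86},{"x":0,"y":0,"z":0,"rx":0,"ry":0,"rz":0,"grip":0.84},{"x":0,"y":0,"z":0,"rx":0,"ry":0,"rz":0,"grip":0.8},{"x":0,"y":0,"z":0,"rx":0,"ry":0,"rz":0,"grip":0.75},{"x":0,"y":0,"z":0,"rx":0,"ry":0,"rz":0,"grip":0.7},{"x":0,"y":0,"z":0,"rx":0,"ry":0,"rz":0,"grip":0.65},{"x":0,"y":0,"z":0,"rx":0,"ry":0,"rz":0,"grip":0.65}]' 20
python3 - <<'E'
from ov import *
c=read_camera('scene')
im=c['frame'][170:225,295:350,::-1];cv2.imwrite('pics/o12.png',cv2.resize(im,None,fx=10,fy=10,interpolation=cv2.INTER_CUBIC))
E
```

```text
eef_pos: [0.5816, 0.1359, 0.3101]
contact_force: [-1.5, -0.7, 3.4]
time: 17.13
eef_pos: [0.5813, 0.1358, 0.3095]
tcp_rot: [1.0, -0.003, 0.0, -0.0]
contact_force: [0.2, -0.3, -0.4]
opening: 0.348
```

View pics/o12.png

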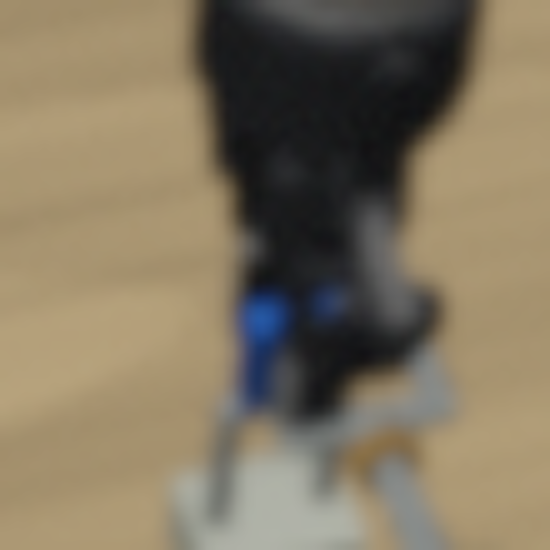

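```bash
python3 -m jog '[{"x":0,"y":0,"z":-3,"rx":0,"ry":0,"rz":0,"grip":0.6},{"x":0,"y":0,"z":-4,"rx":0,"ry":0,"rz":0,"grip":0.6},{"x":0,"y":0,"z":-6,"rx":0,"ry":0,"rz":0,"grip":0.6},{"x":0,"y":0,"z":-8,"rx":0,"ry":0,"rz":0,"grip":0.6},{"x":0,"y":0,"z":-10,"rx":0,"ry":0,"rz":0,"grip":0.6},{"x":0,"y":0,"z":-15,"rx":0,"ry":0,"rz":0,"grip":0.6},{"x":0,"y":0,"z":-20,"rx":0,"ry":0,"rz":0,"grip":0.6},{"x":0,"y":0,"z":-20,"rx":0,"ry":0,"rz":0,"grip":0.6}]'
python3 -m jog '[{"x":0,"y":10,"z":-20,"rx":0,"ry":0,"rz":0,"grip":0.6},{"x":0,"y":30,"z":-10,"rx":0,"ry":0,"rz":0,"grip":0.6},{"x":0,"y":35,"z":0,"rx":0,"ry":0,"rz":0,"grip":0.6},{"x":0,"y":35,"z":0,"rx":0,"ry":0,"rz":0,"grip":0.6},{"x":0,"y":35,"z":0,"rx":0,"ry":0,"rz":0,"grip":0.6},{"x":0,"y":30,"z":0,"rx":0,"ry":0,"rz":0,"grip":0.6},{"x":0,"y":10,"z":0,"rx":0,"ry":0,"rz":0,"grip":0.6},{"x":0,"y":0,"z":0,"rx":0,"ry":0,"rz":0,"grip":0.6}]'
python3 - <<'E'
from ov import *
o=[]
for n,x,y in(('scene',285,160),('top',195,145)):
  c=snap(n,'f'+n);pickle.dump(c,open('f'+n+'.pkl','wb'))
  im=c['frame'][y:y+75,x:x+60,::-1];o.append(cv2.resize(im,None,fx=6.6,fy=6.6,interpolation=cv2.INTER_CUBIC))
cv2.imwrite('pics/o13.png',np.hstack(o))
E
```

```text
time: 17.85
eef_pos: [0.5812, 0.1359, 0.3971]
tcp_rot: [1.0, -0.003, 0.0, -0.0]
contact_force: [0.3, 0.3, 0.1]
opening: 0.401
time: 18.52
eef_pos: [0.5802, -0.0513, 0.4266]
tcp_rot: [1.0, -0.005, 0.001, 0.0]
contact_force: [0.6, -0.3, -0.4]
opening: 0.403
```

View pics/o13.png

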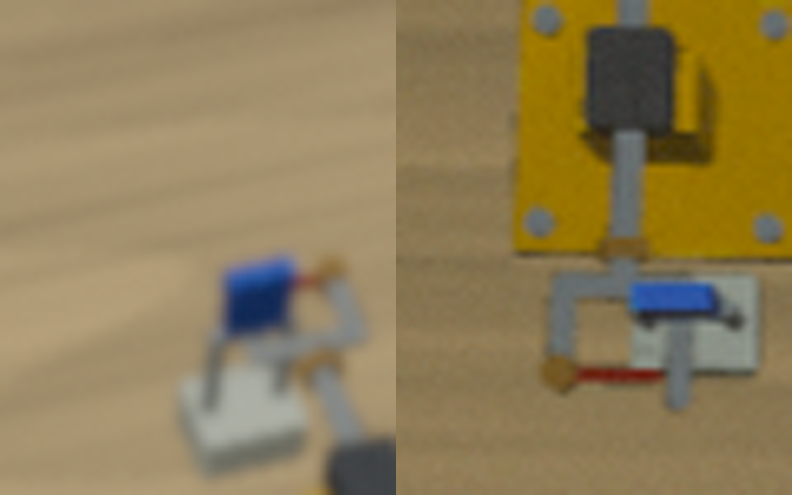

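View pics/fscene.png

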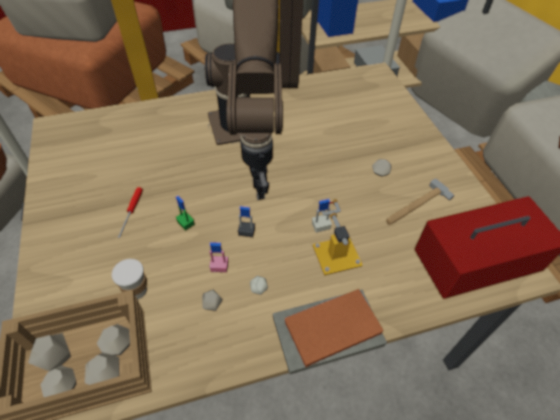

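```bash
python3 -m jog '[{"x":0,"y":0,"z":0,"rx":0,"ry":0,"rz":0,"grip":0.6},{"x":0,"y":0,"z":0,"rx":0,"ry":0,"rz":0,"grip":0.6},{"x":0,"y":0,"z":0,"rx":0,"ry":0,"rz":0,"grip":0.6},{"x":0,"y":0,"z":0,"rx":0,"ry":0,"rz":0,"grip":0.6},{"x":0,"y":0,"z":0,"rx":0,"ry":0,"rz":0,"grip":0.6},{"x":0,"y":0,"z":0,"rx":0,"ry":0,"rz":0,"grip":0.6}]'
python3 - <<'E'
from ov import *
A=pickle.load(open('fscene.pkl','rb'));B=read_camera('scene');T0=pickle.load(open('ftop.pkl','rb'));T=read_camera('top')
for a,b,x,y in((A,B,300,190),(T0,T,225,175)):
    d=np.abs(a['frame'].astype(int)-b['frame'])[y:y+50,x:x+50]; print('diff',d.mean(),d.max())
f=lambda u,v:(195+(u-396)/6.6-.5,145+v/6.6-.5)
print('hinge',atz(T,f(560,375),.115),'nose end',atz(T,f(678,408),.115),'bottom bar',atz(T,f(600,284),.115))
print('tab top',atz(T,f(674,290),.043+.121),'block ctr',atz(T,f(695,323),.073), 'block corners',[np.round(atz(T,f(*q),.073),3)[:2].tolist() for q in((634,372),(757,372),(757,275))])
E
```

```text
time: 19.12
eef_pos: [0.5803, -0.0487, 0.4255]
tcp_rot: [1.0, -0.003, -0.0, -0.0]
contact_force: [-0.1, 0.0, -1.1]
opening: 0.398
diff 0.5154666666666666 6
diff 1.9132 15
hinge [0.55538403 0.18422497 0.115     ] nose end [0.54342033 0.13836351 0.115     ] bottom bar [0.59090226 0.16968087 0.115     ]
tab top [0.58361599 0.13594819 0.164     ] block ctr [0.58060886 0.13662558 0.073     ] block corners [[0.561, 0.161], [0.561, 0.111], [0.6, 0.112]]
```

```bash
python3 -c "
from plant import sign_off;print(sign_off())"
```

```text
the job is handed in; nothing more can be done
None
```

The white sample now hangs on the hook with the gate shut behind it, and I handed the job in at about 19 s of robot time. I gripped it by the blue tab, found the side of the nose by a light touch, and pushed one bar of the eye past the gate. The readings taken between steps peaked at about 4.4 N. I then centred the eye on the nose, lowered the sample onto it with at most about 5.5 N, let go and moved the arm away.

**Last checks, from the top and scene views:**
- **Nose and gate:** the nose runs through the eye and the gate looks shut.
- **Eye position:** it is about 25 mm inside the mouth, where 2 to 32 mm is allowed, and about 1 to 2 mm off the nose sideways.
- **Hanging at rest:** the sample is upright to within about 0.04 rad. Two pictures 0.6 s apart differ only by noise.
- **Robot:** it was clear of everything, with no contact force beyond noise.
- **Rest of the table:** the slate sample and the other things look unmoved in the final scene picture. I judged that by eye and did not measure it.

**Where checks disagreed:** at the start, the two cameras differed by about 4 mm on the hook's sideways position. I used the touch reading, which agreed with the top view to about 1 mm. The eye's depth is close to the bottom bar (bar contact at 25.5 mm), and I measured it only to about 2 mm.

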